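# Reset the angle guide of a slicing board

## Task

Set the slicing board's angle guide to the tall peg: loosen the clamp knob, swing the steel arm round until it points straight at the tall peg (not at the low button), and tighten the knob again so that the arm is firmly held there. Tighten by feel, firmly but without forcing it, because the track under the clamp is not level and the knob comes tight at a different angle than before. Leave the other things on the desk where they are.

Things in the scene. Friction and masses are not known exactly. Their poses are not given: they have to be found in the camera images.
- guide_pivot (a point): pivot of the swing arm, at the arm's top face, 36 mm above the desk. The frame turns with the arm: x runs along the arm to its pointer, z up. The arm is a flat steel bar 26 mm wide, 8 mm thick; its pointer ends 159 mm from the pivot. It lies 12 mm above a chopping board (201 x 269 x 16 mm, fixed to the desk)
- guide_post (a point): handle post on the arm: upright black pin, 16 mm diameter, 47 mm high, 140 mm from the pivot (60 mm beyond the knob's axis). The point is on its axis, 25 mm above the arm's top face, 22 mm below the post's top. Grip or push it to swing the arm; loosened, the arm resists with 0.5 N m (3.6 N at the post) and stays where it is left
- guide_arm (a joint): angle of the arm, rad, counter-clockwise from above; 0 is square to the tick strip, range -0.75 to 0.75
- knob_grip (a point): centre of the clamp knob's black bar, on the knob's upright axis, 80 mm from the pivot along the arm. The bar is 66 mm long (this frame's x), 14 mm thick (its y), 26 mm high; its underside is 15 mm above the arm, its top 13 mm above this point. The frame turns with the knob, which rides on the arm; under the bar are a 25 mm hub and a 28 mm round seat
- clamp_knob (a joint): turn of the knob on the arm, rad; + is clockwise from above and tightens. Starts clamped near 0; free everywhere by -0.85 (stop at -1.3). Friction 0.4 N m, self-locking. The clamp bites between -0.8 and -0.1 by place; it presses 30 N (just firm) 0.25 rad on, 55 N (right) at 0.4, 90 N (forced) at 0.6, and the moment felt on the knob rises above that of free turning by 0.2, 0.38, 0.63 N m
- clamp_shoe: foot of the clamp screw, an 18 mm brass disc under the arm below the knob; tightening the knob lowers it 5 mm per rad and presses it on the track; hardly visible. Origin at its underside
- clamp_track: curved dark steel track on the board under the arm, on which the shoe presses; origin at the pivot, on the board's top. Its face is up to 1.7 mm higher or lower from place to place
- tall_peg (a point): top of the tall steel peg (8 mm diameter, 30 mm high), the wanted mark, standing upright on the tick strip along the board's far edge, beyond the pointer; about 190 mm from the pivot
- low_button (a point): top of the low round button (16 mm diameter, 8 mm high) on the same strip, a mark that is not wanted
- potato: potato lying on the board's near left corner, 49 x 76 x 40 mm; a bystander to be left alone
- garlic: garlic bulb on the board's near right corner, 60 mm; a bystander to be left alone
- teaspoon: steel teaspoon on the desk to the right of the board, 132 mm long; a bystander to be left alone
- bowl: small steel bowl, 116 mm, 52 mm high, on the desk to the left; a bystander to be left alone
- onion: onion on the desk to the right, 78 mm, 85 mm high; a bystander to be left alone

How it is judged:
By the outcome, as a careful person would: the job done as asked, in the order asked, and still so for the second after the job is handed in, with the robot touching nothing.
It also fails if it takes over 72 s, if anything falls off the work surface, if the arm or the gripper's body presses on something with over 40 N, if the wrist force passes 120 N, or if a joint passes its speed limit or range.

## Robot

A 7-joint arm with a two-finger parallel gripper is mounted at the origin on a cart in front of the work surface, level with it; the furniture and walls round the work are solid. World frame = base frame: x ahead of the robot, y to its left, z up, the work surface at z = 0. Lengths are in mm, angles in degrees, forces in N, time in s.
With the tool pointing down it reaches from about 350 to 900 mm from the base axis. Payload 7.2 kg.
Tool frame: the origin (TCP) lies at the very end of the fingers, on their centre line; the grasp point (between the pads) lies 19 mm behind it; z points along the fingers, y is the line along which they close (so a half turn about z gives the same grasp; the last joint's range is limited). The gripper opens to 88 mm and grips with 3 to 60 N. Pads are 20 mm wide; open, the fingers measure 115 mm over their backs; the gripper's body (75 mm by 178 mm) begins 61 mm behind the grasp point.
Start: joints at [-3.908, 23.554, -0.728, 91.456, 0.321, 64.991, -4.71], TCP at [625.003, -0.011, 222.653] pointing down, gripper open.
Joint ranges: [-169.25, 169.25], [-16.82, 113.86], [-84.01, 82.57], [7.8, 145.47], [-59.2, 239.2], [7.22, 106.19], [-163.78, 163.78]. Speed limits (degrees/s): [136.94, 136.94, 172.46, 172.46, 180, 180, 180].

## Interface

Orientations are given as a 3x3 rotation matrix whose columns are the frame's x, y, z axes.
In Python, from bench import readout, grab_frame, camera_model, job, models gives the robot as it stands. The module is installed in compiled form; this text tells all that it offers.
- The arm moves only by the shell command python3 -m inch 'ROWS' [OPENING]. ROWS is JSON, a list of rows, each an object with "slide": the shift along the tool's x, y, z in cm, a list of three; "twist": the turn about the tool's z in degrees. A call has exactly 10 rows; each row shifts and turns the commanded pose from where the row before left it, along the tool's axes as they then stand; what a row does not reach is not made up. A row lasts 1/10 s, in which the tool goes at most 50 mm and 8.59 degrees, less where a joint would pass 70% of its speed; a pose out of reach is approached as far as the arm can. A call is refused whole if a number of a shift passes 5 or a number of a turn 8.59, either way. A call with a gripper value outside its range is refused whole. OPENING is the finger opening in cm, from 0 to 8.78, set as the call begins (- or left out, the last holds). The fingers move at their own pace and stop on an object; the grip force is fixed at half the most. Time passes only in rows, so rows that do not move let the fingers close, or fill a call up. It gives the time, the measured TCP pose, the force, the opening and the grip force at its end, in the units of the state.
- readout.read_state(): the state, without advancing time (a new reading comes with each control period).
- grab_frame(name): name is "scene" or "side" or "wrist"; returns (picture, depth): 420x560x3 uint8, red, green, blue; 420x560 float32, mm along the optical axis (not along the pixel's ray), 0 where there is no reading.
- camera_model(name): a dict with "camera_matrix" (3x3 intrinsics, pixels), "T" (4x4, takes a point from camera to world coordinates); the wrist camera has in their place "tool_from_camera" (4x4, takes a point from camera to tool coordinates, whose origin is the TCP and whose axes are the flange's). Camera axes: x right, y down, z forward; pixel columns grow to the right and rows downward; lengths in mm; the calibration is good to about 2 mm. A picture is of the moment at which its call begins: read the wrist's pose just before it. camera_model takes no time and is no camera call.
- job.close_job(): hands the job in; it is judged then, once.
Trained networks look in the newest picture that a camera, given by its name, has taken for a name from the list of things; names that differ only in an ending like _2 or _b are one class to them, and where a whole thing is asked for, a point or a joint stands for the part that bears it (a point fixed in the world has none). Each returns a list of dicts, best first, with "p" (0 to 1); they miss things now and then, are a little off and sometimes report something else, mostly with a low value. They report only what shows in the picture. A call takes as long as a camera call.
- models.trace(camera, label): "mask" (420x560 bool, what is visible of it) and "box" ([centre column, centre row, width, height] in pixels, round what is visible of it).
- models.spot_point(camera, label): "location" ([column, row] in pixels: a listed point, or the origin of a listed thing).
The state is a dict: "time_s": time; "joint_pos": joint angles; "joint_velocities": joint speeds; "joint_torque": joint torques, N m; "position": TCP position; "tcp_rot": TCP orientation; "ft_force": force on the tool from outside, world axes, zero at the start; "torque": the same for the moment, N m; "opening": opening from 0.0 (shut) to 1.0 (fully open); "grasp_force": force on a finger pad.
Only numpy, scipy, OpenCV 4.12 (cv2) and the standard library are available. Lean on these libraries where they do the work, as an engineer would, in place of code of your own. Each camera call takes 0.05 s, during which the arm holds its last target. There are 200 camera calls.

## Working session

There is one attempt and no reset: what is moved stays moved. The work goes in short steps, Python scripts to look and compute and a shell command to move; the robot and the scene stay as the last step left them, time stands still between calls to the robot, and variables do not carry over. Pictures are saved under pics/ and viewed, at most 10 in all, crops included, and the job is handed in when it is done.

```bash
mkdir -p pics; cat > h.py <<'E'
import numpy as np, cv2
from bench import readout, grab_frame, camera_model, job, models
def pose():
    s=readout.read_state(); return np.array(s["position"]),np.array(s["tcp_rot"]),s
def cam(name):
    m=camera_model(name); K=np.array(m["camera_matrix"])
    if "T" in m: return K,np.array(m["T"])
    p,R,_=pose(); W=np.eye(4); W[:3,:3]=R; W[:3,3]=p
    return K,W@np.array(m["tool_from_camera"])
def ray(K,T,uv):
    d=T[:3,:3]@np.linalg.inv(K)@np.array([uv[0],uv[1],1.]); return T[:3,3],d
def at_z(K,T,uv,z):
    o,d=ray(K,T,uv); return o+d*(z-o[2])/d[2]
def at_depth(K,T,uv,dep):
    u,v=int(round(uv[0])),int(round(uv[1])); o,d=ray(K,T,uv); return o+d*dep[v,u]
E
cat > look.py <<'E'
import sys; from h import *
tag=sys.argv[1]
Z=dict(guide_pivot=36,guide_post=61,knob_grip=64,tall_peg=46,low_button=24)
for c in sys.argv[2:]:
    K,T=cam(c); im,d=grab_frame(c); cv2.imwrite(f"pics/{tag}_{c}.png",im[:,:,::-1])
    for n,z in Z.items():
        for r in models.spot_point(c,n)[:2]:
            uv=r["location"]; print(c,n,round(r["p"],2),np.round(uv),"z-plane",np.round(at_z(K,T,uv,z),1),"depth",np.round(at_depth(K,T,uv,d),1))
p,R,s=pose(); print(s["time_s"],p,R.round(3).tolist(),s["ft_force"],s["torque"],s["opening"])
E
python3 look.py a scene side wrist
```

```text
scene guide_pivot 0.9 [247. 215.] z-plane [482.8 102.2  36. ] depth [478.2  96.9  42.6]
scene guide_post 0.76 [283. 186.] z-plane [615.   96.4  61. ] depth [611.6  93.2  65. ]
scene knob_grip 0.59 [268. 193.] z-plane [562.9 102.7  64. ] depth [551.1  90.6  78.8]
scene tall_peg 0.5 [385. 353.] z-plane [ 398.1 -408.8   46. ] depth [ 397.  -409.3   47.9]
scene low_button 0.49 [275. 181.] z-plane [645.5 158.5  24. ] depth [646.3 159.3  23. ]
side guide_pivot 0.59 [266. 204.] z-plane [487.5 107.4  36. ] depth [487.7 107.9  35.5]
side guide_pivot 0.52 [262. 211.] z-plane [456.5  73.8  36. ] depth [457.7  76.2  33.9]
side guide_post 0.77 [302. 191.] z-plane [615.7  76.3  61. ] depth [647.4 127.1  19. ]
side knob_grip 0.63 [282. 191.] z-plane [553.9 112.   64. ] depth [540.5  88.2  83.1]
side low_button 0.15 [301. 190.] z-plane [645.2 134.   24. ] depth [644.  132.2  25.5]
wrist guide_pivot 0.92 [121.  94.] z-plane [474.   88.3  36. ] depth [478.1  87.9  45.5]
wrist guide_post 0.88 [273.  83.] z-plane [614.4  96.4  61. ] depth [615.   94.8  83.1]
wrist knob_grip 0.96 [198.  85.] z-plane [552.   94.5  64. ] depth [555.5  93.4  79.8]
wrist tall_peg 0.42 [318. 153.] z-plane [655.7  36.4  46. ] depth [655.3  36.8  50.2]
wrist low_button 0.77 [307.   0.] z-plane [644.4 168.9  24. ] depth [644.2 167.8  28. ]
0.9 [6.24998109e+02 1.09689245e-02 2.22650187e+02] [[-0.0, 1.0, 0.0], [1.0, 0.0, 0.0], [0.0, 0.0, -1.0]] [0.33287998 0.11179472 0.83759776] [-0.05693566 -0.0164169   0.02182767] 1.0013081474878824
```

View pics/a_wrist.png

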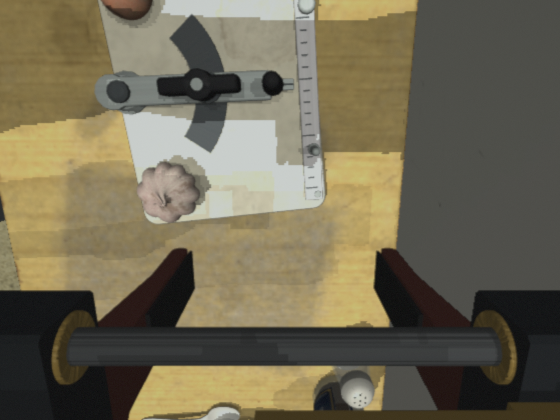

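View pics/a_scene.png

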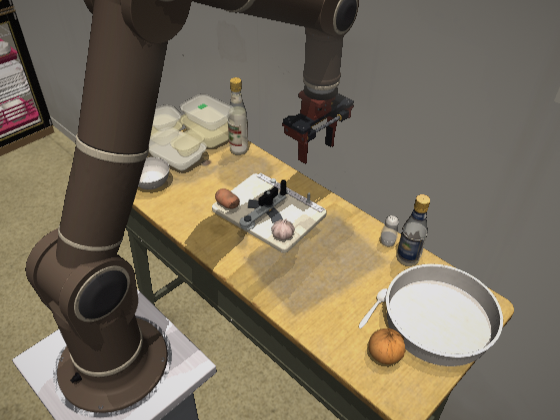

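The wrist picture shows the pivot at (118,92), knob at (200,85), post at (273,83), tall peg at (315,150) and low button at (306,3). The pivot-knob-post distances match the given sizes. The scene camera's "peg" at (385,353) is false: that is the onion. Next I go above the knob and turn the tool across the bar.

```bash
python3 -m inch '[{"slide":[1.9,-1.4,0.8],"twist":0},{"slide":[1.9,-1.4,0.8],"twist":0},{"slide":[1.9,-1.4,0.8],"twist":0},{"slide":[1.9,-1.4,0.8],"twist":0},{"slide":[1.8,-1.6,0.8],"twist":0},{"slide":[0,0,0],"twist":8.5},{"slide":[0,0,0],"twist":8.5},{"slide":[0,0,0],"twist":8.5},{"slide":[0,0,0],"twist":8.5},{"slide":[0,0,0],"twist":8.5}]' 5
python3 -m inch '[{"slide":[0,0,0],"twist":8.5},{"slide":[0,0,0],"twist":8.5},{"slide":[0,0,0],"twist":8.5},{"slide":[0,0,0],"twist":8.5},{"slide":[0,0,0],"twist":8.5},{"slide":[0,0,0],"twist":0},{"slide":[0,0,0],"twist":0},{"slide":[0,0,0],"twist":0},{"slide":[0,0,0],"twist":0},{"slide":[0,0,0],"twist":0}]'
python3 look.py b wrist
```

```text
time_s: 1.9
position: [553.1, 94.1, 182.8]
tcp_rot: [[0.68, 0.733, 0.0], [0.733, -0.68, 0.0], [0.0, 0.0, -1.0]]
ft_force: [-1.0, -0.2, -0.4]
opening: 0.571
grasp_force: 0.0
time_s: 2.9
position: [553.0, 93.9, 182.7]
tcp_rot: [[0.996, 0.088, 0.0], [0.088, -0.996, 0.0], [0.0, -0.0, -1.0]]
ft_force: [0.8, -0.2, 0.3]
opening: 0.571
grasp_force: 0.0
wrist guide_pivot 0.69 [278. 282.] z-plane [472.3  91.6  36. ] depth [476.4  91.8  44.3]
wrist guide_post 0.71 [285. 130.] z-plane [612.4  97.1  61. ] depth [613.4  97.3  84.1]
wrist guide_post 0.64 [181. 247.] z-plane [509.7 175.4  61. ] depth [505.7 178.   51.2]
wrist knob_grip 0.97 [280. 203.] z-plane [555.1  96.3  64. ] depth [558.4  96.5  77.5]
wrist tall_peg 0.62 [369.  81.] z-plane [654.6  35.6  46. ] depth [654.   36.7  51.4]
wrist tall_peg 0.37 [179. 250.] z-plane [500.  181.2  46. ] depth [502.1 179.8  51.2]
wrist low_button 0.69 [204.  84.] z-plane [641.5 168.1  24. ] depth [641.2 166.8  30.2]
3.2 [553.02102845  93.94822007 182.65844808] [[0.996, 0.087, 0.0], [0.087, -0.996, -0.0], [0.0, 0.0, -1.0]] [-0.38393456  1.1424785  -0.01499147] [ 0.04490316  0.09628079 -0.02307371] 0.5666310499797548
```

```bash
python3 - <<'E'
import cv2;im=cv2.imread('pics/b_wrist.png');cv2.imwrite('pics/b2.png',cv2.resize(im[40:320,130:450],None,fx=2.1,fy=2.1,interpolation=cv2.INTER_CUBIC))
E
```

```text
(no output)
```

View pics/b2.png

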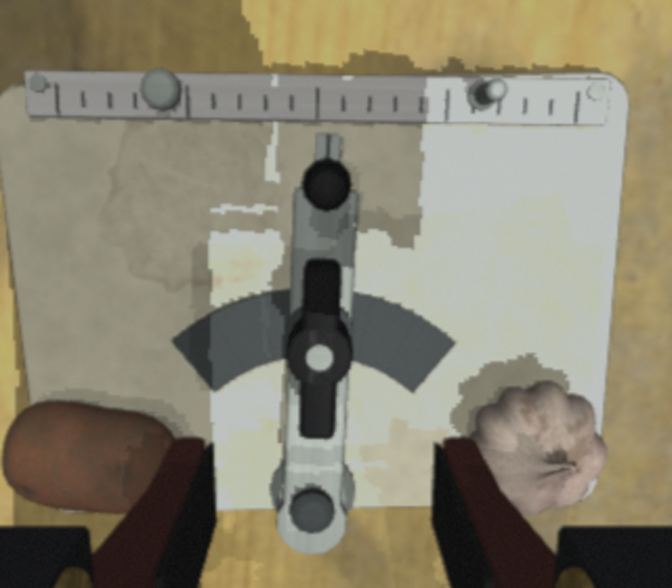

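The crop shows the pivot at (313,510), knob axis at (319,357), bar almost along the arm, and peg top at (495,90). I'll lower onto the bar now.

```bash
python3 -m inch '[{"slide":[0.27,-0.22,1.6],"twist":1.5},{"slide":[0,0,1.6],"twist":0},{"slide":[0,0,1.6],"twist":0},{"slide":[0,0,1.6],"twist":0},{"slide":[0,0,1.6],"twist":0},{"slide":[0,0,1.6],"twist":0},{"slide":[0,0,1.6],"twist":0},{"slide":[0,0,1.6],"twist":0},{"slide":[0,0,0],"twist":0},{"slide":[0,0,0],"twist":0}]' 5
python3 -m inch '[{"slide":[0,0,0],"twist":0},{"slide":[0,0,0],"twist":0},{"slide":[0,0,0],"twist":0},{"slide":[0,0,0],"twist":0},{"slide":[0,0,0],"twist":0},{"slide":[0,0,0],"twist":0},{"slide":[0,0,0],"twist":0},{"slide":[0,0,0],"twist":0},{"slide":[0,0,0],"twist":0},{"slide":[0,0,0],"twist":0}]' 0.6
cat > st.py <<'E'
from h import *
p,R,s=pose(); print(round(s["time_s"],2),p.round(1),"yaw",np.degrees(np.arctan2(R[1,0],R[0,0])).round(2),"F",np.round(s["ft_force"],1),"M",np.round(s["torque"],2),"op",round(s["opening"]*87.8,1),"g",round(s["grasp_force"],1),"j7",round(s["joint_pos"][6],1))
E
python3 st.py
```

```text
time_s: 4.2
position: [555.5, 96.3, 54.8]
tcp_rot: [[0.998, 0.061, -0.0], [0.061, -0.998, -0.0], [-0.0, 0.0, -1.0]]
ft_force: [-0.8, 0.7, 0.1]
opening: 0.568
grasp_force: 0.0
time_s: 5.2
position: [555.7, 95.8, 54.9]
tcp_rot: [[0.998, 0.06, 0.0], [0.06, -0.998, -0.0], [0.0, 0.0, -1.0]]
ft_force: [-0.1, -3.6, 5.8]
opening: 0.157
grasp_force: 30.0
5.2 [555.7  95.8  54.9] yaw 3.47 F [-0.1 -3.6  5.8] M [-0.82  0.24 -0.2 ] op 13.8 g 30.0 j7 -93.7
```

Firm grip (opening 13.8 mm). Loosening by 54° in total, keeping an eye on the force.

```bash
python3 -m inch '[{"slide":[0,0.04,0],"twist":-2},{"slide":[0,0,0],"twist":-2},{"slide":[0,0,0],"twist":-2},{"slide":[0,0,0],"twist":-2},{"slide":[0,0,0],"twist":-2},{"slide":[0,0,0],"twist":-2},{"slide":[0,0,0],"twist":-2},{"slide":[0,0,0],"twist":-2},{"slide":[0,0,0],"twist":-2},{"slide":[0,0,0],"twist":-2}]' >/dev/null; python3 st.py
python3 -m inch '[{"slide":[0,0,0],"twist":-3.4},{"slide":[0,0,0],"twist":-3.4},{"slide":[0,0,0],"twist":-3.4},{"slide":[0,0,0],"twist":-3.4},{"slide":[0,0,0],"twist":-3.4},{"slide":[0,0,0],"twist":-3.4},{"slide":[0,0,0],"twist":-3.4},{"slide":[0,0,0],"twist":-3.4},{"slide":[0,0,0],"twist":-3.4},{"slide":[0,0,0],"twist":-3.4}]'>/dev/null;python3 st.py
```

```text
6.2 [555.7  96.1  54.6] yaw 23.67 F [ 1.4 -2.3  1.6] M [-0.44 -0.22 -0.37] op 13.5 g 30.0 j7 -77.0
7.2 [555.3  97.   54.5] yaw 57.76 F [ 0.3 -0.6  1.8] M [-0.09 -0.05 -0.47] op 13.5 g 30.1 j7 -48.7
```

```bash
python3 -m inch '[{"slide":[-0.236,0.163,0],"twist":2.05},{"slide":[-0.236,0.163,0],"twist":2.05},{"slide":[-0.236,0.163,0],"twist":2.05},{"slide":[-0.236,0.163,0],"twist":2.05},{"slide":[-0.236,0.163,0],"twist":2.05},{"slide":[-0.236,0.163,0],"twist":2.05},{"slide":[-0.236,0.163,0],"twist":2.05},{"slide":[-0.236,0.163,0],"twist":2.05},{"slide":[-0.236,0.163,0],"twist":2.05},{"slide":[-0.236,0.163,0],"twist":2.05}]' >/dev/null; python3 st.py; python3 look.py c wrist
```

```text
8.2 [552.1  69.   54.5] yaw 36.86 F [ 1.9  5.4 -1.1] M [ 1.19 -0.28  0.07] op 14.1 g 30.0 j7 -63.3
wrist guide_post 0.6 [392. 206.] z-plane [605.9  49.5  61. ] depth [606.3  57.4  80.7]
wrist guide_post 0.51 [474. 132.] z-plane [651.3  43.2  61. ] depth [653.9  39.   51.5]
wrist knob_grip 0.97 [282. 281.] z-plane [548.7  67.6  64. ] depth [553.8  71.3  77. ]
wrist tall_peg 0.59 [474. 134.] z-plane [654.3  35.9  46. ] depth [652.9  38.2  51.3]
8.5 [551.90886529  68.46273263  54.5630873 ] [[0.799, 0.601, -0.0], [0.601, -0.799, 0.001], [0.0, -0.001, -1.0]] [ 1.04409131  5.29368158 -0.8418911 ] [ 1.19807278 -0.14353718 -0.26189591] 0.15838803648474722
```

View pics/c_wrist.png

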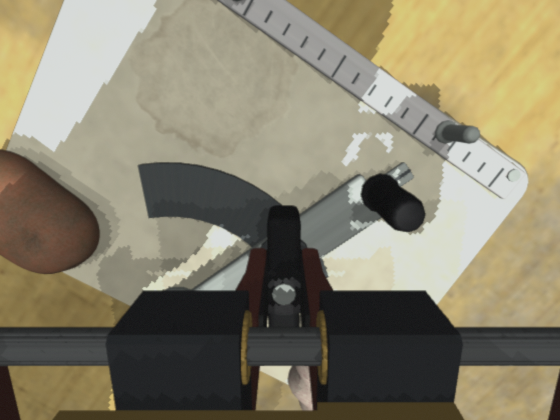

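The picture shows the pointer tip near (405,173), post base near (372,190), peg base at (445,132) and peg top at (473,134). I'll measure these.

```bash
python3 - <<'E'
from h import *
K,T=cam("wrist"); im,d=grab_frame("wrist")
cv2.imwrite("pics/c_crop.png",cv2.resize(im[100:300,160:500,::-1],None,fx=2.35,fy=2.35,interpolation=cv2.INTER_CUBIC))
piv=np.array([475.8,91.2])
for n,uv,z in [("tip",(405,173),36),("pegtop",(473,134),46),("pegbase",(445,132),18),("posttop",(405,212),83),("edgeA",(200,281),36),("edgeB",(355,181),36)]:
    P=at_z(K,T,uv,z); v=P[:2]-piv; print(n,P.round(1),at_depth(K,T,uv,d).round(1),np.hypot(*v).round(1),np.degrees(np.arctan2(v[1],v[0])).round(2))
# arm points by depth height 34..38
o=T[:3,3]; vv,uu=np.mgrid[0:420,0:560]; rays=np.linalg.inv(K)@np.stack([uu.ravel(),vv.ravel(),np.ones(uu.size)]); X=(T[:3,:3]@(rays*d.ravel())).T+o
for lo,hi,nm in [(32,42,"arm"),(40,60,"peg"),(72,90,"post")]:
    m=(X[:,2]>lo)&(X[:,2]<hi)&(d.ravel()>0)&(X[:,0]>(500 if nm=="arm" else 590 if nm=="post" else 640))&(X[:,0]<670)&(X[:,1]>10)&(X[:,1]<110)
    print(nm,m.sum(),X[m].mean(0).round(1),X[m].min(0).round(1),X[m].max(0).round(1))
K,T=cam("wrist")
E
```

```text
tip [622.4  45.3  36. ] [622.4  45.3  36.2] 153.7 -17.39
pegtop [654.2  36.   46. ] [652.8  38.3  51.1] 186.7 -17.19
pegbase [653.3  36.4  18. ] [650.5  41.1  30.2] 185.7 -17.15
posttop [607.6  52.3  83. ] [607.6  52.   82.4] 137.5 -16.43
edgeA [510.4  94.9  36. ] [500.5  93.1  17.6] 34.8 6.03
edgeB [604.1  62.8  36. ] [604.1  62.6  35.3] 131.4 -12.49
arm 5324 [576.   62.5  36.6] [500.1  21.5  32. ] [656.   96.3  42. ]
peg 386 [652.1  39.9  47.9] [648.8  34.6  40. ] [656.9  42.8  52.8]
post 1370 [607.2  51.8  81. ] [599.3  42.9  72. ] [614.7  57.7  85.1]
```

View pics/c_crop.png

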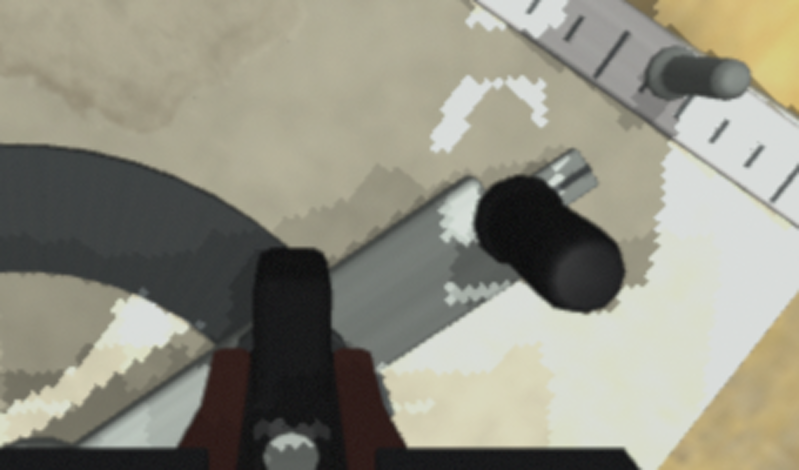

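```bash
python3 - <<'E'
from h import *
K,T=cam("wrist")
f=lambda c,z:at_z(K,T,(160+c[0]/2.35,100+c[1]/2.35),z)[:2]
L=f((85,445),36),f((470,178),36); Rr=f((385,365),36),f((515,285),36); tip=f((587,165),34)
ang=lambda v:np.degrees(np.arctan2(v[1],v[0]))
a1,a2=ang(L[1]-L[0]),ang(Rr[1]-Rr[0]); print("edges",a1,a2,"tip",tip)
a=np.radians(a1); n=np.array([-np.sin(a),np.cos(a)])
print("offsets L,R,tip along normal",n@L[0],n@L[1],n@Rr[0],n@Rr[1],n@tip, "post top",n@f((588,275),83))
for z,c in ((46,(732,78)),(17,(668,74))): P=f(c,z); print("peg",P,n@P)
p,R,_=pose(); print("tcp off",n@p[:2],p)
E
```

```text
edges -16.927086068225954 -19.055693355210263 tip [625.11012705  43.51917048]
offsets L,R,tip along normal 236.682308385927 236.682308385927 211.84293527339173 210.57312797196747 223.63736597379994 post top 224.01699877148008
peg [654.01544849  36.81366934] 225.63828763814217
peg [653.44304472  36.5422779 ] 225.2119960170294
tcp off 226.1571767585108 [551.91216034  68.43013921  54.570278  ]
```

```bash
python3 -m inch '[{"slide":[0,0,0],"twist":0},{"slide":[0,0,0],"twist":0},{"slide":[0,0,0],"twist":0},{"slide":[0,0,0],"twist":0},{"slide":[0,0,-2],"twist":0},{"slide":[0,0,-3],"twist":0},{"slide":[0,0,-3],"twist":0},{"slide":[0,0,-3],"twist":0},{"slide":[0,0,-2],"twist":0},{"slide":[0,0,0],"twist":0}]' 5 >/dev/null; python3 st.py; python3 look.py d wrist;  python3 - <<'E'
import cv2;im=cv2.imread('pics/d_wrist.png');cv2.imwrite('pics/d2.png',cv2.resize(im[50:310,150:480],None,fx=2.3,fy=2.3,interpolation=cv2.INTER_CUBIC))
E
```

```text
9.55 [553.7  67.7 187.6] yaw 36.98 F [-0.2  0.1 -0.6] M [ 0.01  0.08 -0.05] op 50.2 g 0.0 j7 -63.7
wrist guide_post 0.81 [342. 166.] z-plane [607.1  49.1  61. ] depth [607.3  53.8  83. ]
wrist knob_grip 0.91 [281. 209.] z-plane [549.6  67.5  64. ] depth [552.7  69.7  78.7]
wrist knob_grip 0.47 [212. 252.] z-plane [484.5  91.6  64. ] depth [541.2 100.4 193.8]
wrist tall_peg 0.68 [389. 128.] z-plane [653.8  34.6  46. ] depth [653.1  35.9  50.9]
wrist low_button 0.68 [254.  40.] z-plane [643.4 165.8  24. ] depth [643.  165.   28.3]
wrist low_button 0.41 [319. 267.] z-plane [516.6  -3.8  24. ] depth [526.    7.8  57. ]
9.85 [551.25918415  67.56524288 183.3171109 ] [[0.799, 0.602, -0.002], [0.602, -0.799, -0.001], [-0.002, -0.001, -1.0]] [-0.30019124  0.03680362  0.40918767] [-0.04379949  0.07769661 -0.01818915] 0.5706380354605601
```

View pics/d2.png

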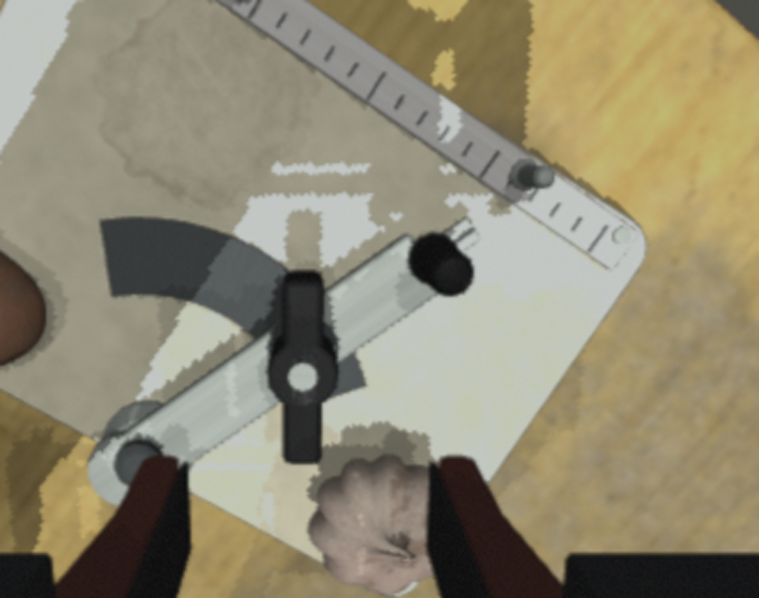

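```bash
cat > arm.py <<'E'
from h import *
K,T=cam("wrist"); im,d=grab_frame("wrist")
vv,uu=np.mgrid[0:420,0:560]; X=(T[:3,:3]@((np.linalg.inv(K)@np.stack([uu.ravel(),vv.ravel(),np.ones(uu.size)]))*d.ravel())).T+T[:3,3]
piv=np.array([475.8,91.2]); a0=np.radians(-17); e=np.array([np.cos(a0),np.sin(a0)]); n=np.array([-e[1],e[0]])
s=(X[:,:2]-piv)@e; t=(X[:,:2]-piv)@n; z=X[:,2]; S=[];L=[];R=[]
for k in list(range(30,52,3))+list(range(98,128,3)):
    m=(abs(s-k)<1.5)&(abs(t)<22)&(abs(z-36)<3)&(d.ravel()>0)
    if m.sum()>8: S.append(k);L.append(t[m].max());R.append(t[m].min())
S,L,R=map(np.array,(S,L,R)); print(np.c_[S,L,R].round(1).tolist())
ok=abs(L-R-26)<3; print(ok.sum())
for nm,q in (("L",L),("R",R),("mid",(L+R)/2)):
    w=ok if nm=="mid" else abs(q-np.median(q))<3
    c=np.polyfit(S[w],q[w],1); print(nm,"angle",-17+np.degrees(np.arctan(c[0])),"lat at 0",c[1],"lat at 187",np.polyval(c,187))
m=(s>170)&(s<200)&(abs(t)<20)&(z>41)&(z<60); print("peg head pts",m.sum(),s[m].mean(),t[m].mean(),z[m].max())
m=(s>115)&(s<160)&(abs(t)<20)&(z>79)&(z<90); print("post top",m.sum(),s[m].mean(),t[m].mean())
m=(s>60)&(s<100)&(abs(t)<30)&(z>74)&(z<85); print("knob top",m.sum(),s[m].mean(),t[m].mean())
m=(s>140)&(s<165)&(abs(t)<20)&(z>26)&(z<40); print("tip",m.sum(),s[m].max(),t[m].mean())
m=(s>-15)&(s<15)&(abs(t)<20)&(z>41)&(z<60); print("pivot cap",m.sum(),s[m].mean(),t[m].mean())
for r in models.spot_point("wrist","tall_peg")[:1]:
    P=at_z(K,T,r["location"],46)[:2]-piv; print("peg net",P@e,P@n)
p,_,_=pose(); cv2.imwrite("pics/arm.png",im[:,:,::-1])
E
python3 arm.py
```

```text
[[30.0, 12.3, -13.8], [33.0, 12.1, -13.2], [36.0, 11.9, -13.3], [39.0, 12.2, -13.4], [42.0, 12.0, -13.4], [45.0, 12.2, -13.4], [48.0, 12.2, -13.8], [51.0, 12.0, -14.3], [98.0, 11.5, -13.9], [101.0, 11.6, -14.2], [104.0, 11.8, -14.2], [107.0, 11.6, -14.4], [110.0, 11.5, -14.7], [113.0, 11.4, -13.8], [116.0, 11.5, -14.2], [119.0, 11.5, -14.3], [122.0, 11.3, -14.4], [125.0, 11.5, -14.5]]
18
L angle -17.471672819747777 lat at 0 12.44700743469449 lat at 187 10.907543086826811
R angle -17.579651324283393 lat at 0 -13.152384908275822 lat at 187 -15.04429556535202
mid angle -17.525662538770014 lat at 0 -0.35268873679066753 lat at 187 -2.068376239262605
peg head pts 103 184.0414998294776 2.035804952362359 52.305850957975736
post top 297 137.56995637424595 -0.8842985259094946
knob top 1621 79.41047553350491 0.7750269783545236
tip 132 156.55795654359244 -1.0772881360682867
pivot cap 221 -1.5328207477901545 3.1152236534138
peg net 186.21384431891684 -0.1758506108276663
```

```bash
python3 - <<'E'
import cv2;im=cv2.imread('pics/arm.png');cv2.imwrite('pics/e.png',cv2.resize(im[100:200,310:430],None,fx=6,fy=6,interpolation=cv2.INTER_CUBIC))
E
```

```text
(no output)
```

View pics/e.png

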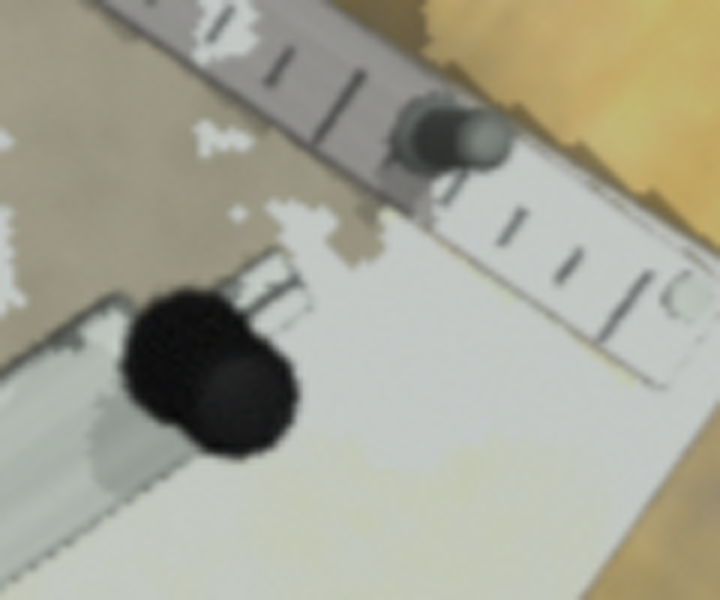

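The peg top is at crop (485,138), its base collar at (430,133) and the pointer's groove end at about (285,287). The strip is a few mm thick, so the peg top is at z≈51.

```bash
cat > m.py <<'E'
from h import *
K,T=cam("wrist")
piv=np.array([475.8,91.2]); a0=np.radians(-17); e=np.array([np.cos(a0),np.sin(a0)]); n=np.array([-e[1],e[0]])
for nm,c,z in (("peg46",(485,138),46),("peg51",(485,138),51),("collar",(430,133),22),("groove tip",(300,280),34),("groove in",(245,312),34),("post top",(240,398),83)):
    P=at_z(K,T,(310+c[0]/6,100+c[1]/6),z)[:2]-piv; print(nm,(P@e).round(1),(P@n).round(2))
E
python3 m.py
```

```text
peg46 186.3 0.41
peg51 185.2 1.36
collar 185.4 1.09
groove tip 157.4 -3.22
groove in 148.7 -2.42
post top 138.2 -1.29
```

The arm reads -17.5° and the peg bearing about -16.5°, so it needs about 1° back counter-clockwise. I'll grip the knob again first.

```bash
python3 -m inch '[{"slide":[0,0,2],"twist":0},{"slide":[0,0,2.5],"twist":0},{"slide":[0,0,2.5],"twist":0},{"slide":[0,0,2.5],"twist":0},{"slide":[0,0,2],"twist":0},{"slide":[0,0,1.4],"twist":0},{"slide":[0,0,0],"twist":0},{"slide":[0,0,0],"twist":0},{"slide":[0,0,0],"twist":0},{"slide":[0,0,0],"twist":0}]' 5 >/dev/null; python3 st.py
python3 -m inch '[{"slide":[0,0,0],"twist":0},{"slide":[0,0,0],"twist":0},{"slide":[0,0,0],"twist":0},{"slide":[0,0,0],"twist":0},{"slide":[0,0,0],"twist":0},{"slide":[0,0,0],"twist":0},{"slide":[0,0,0],"twist":0},{"slide":[0,0,0],"twist":0},{"slide":[0,0,0],"twist":0},{"slide":[0,0,0],"twist":0}]' 0.6 >/dev/null; python3 st.py
```

```text
10.95 [552.7  67.8  56.7] yaw 37.0 F [-0.4 -0.6  0.3] M [-0.    0.03 -0.02] op 49.9 g 0.0 j7 -63.1
11.95 [551.6  68.2  55.6] yaw 37.02 F [-4.3  3.4  4.2] M [ 0.8   0.91 -0.32] op 14.2 g 30.0 j7 -63.1
```

```bash
python3 -m inch '[{"slide":[0.04,-0.03,0],"twist":-0.2},{"slide":[0.04,-0.03,0],"twist":-0.2},{"slide":[0.04,-0.03,0],"twist":-0.2},{"slide":[0.04,-0.03,0],"twist":-0.2},{"slide":[0.04,-0.03,0],"twist":-0.2},{"slide":[0,0,0],"twist":0},{"slide":[0,0,0],"twist":0},{"slide":[0,0,0],"twist":0},{"slide":[0,0,0],"twist":0},{"slide":[0,0,0],"twist":0}]' >/dev/null; python3 st.py
```

```text
12.95 [552.   69.3  55.6] yaw 37.97 F [-5.4  1.   6.2] M [ 0.13  1.32 -0.36] op 13.6 g 30.0 j7 -62.5
```

```bash
python3 arm.py; python3 -m inch '[{"slide":[0.04,-0.03,0],"twist":0},{"slide":[0.04,-0.03,0],"twist":0},{"slide":[0.04,-0.03,0],"twist":0},{"slide":[0.04,-0.03,0],"twist":0},{"slide":[0,0,0],"twist":0},{"slide":[0,0,0],"twist":0},{"slide":[0,0,0],"twist":0},{"slide":[0,0,0],"twist":0},{"slide":[0,0,0],"twist":0},{"slide":[0,0,0],"twist":0}]' >/dev/null; python3 st.py; python3 arm.py
```

```text
[[30.0, 12.8, 7.4], [33.0, 12.8, 4.9], [36.0, 13.0, 3.1], [39.0, 13.0, 0.9], [42.0, 13.0, -0.5], [45.0, 12.7, -1.3], [48.0, 13.1, 0.0], [51.0, 13.0, 1.8], [98.0, 13.3, -12.4], [101.0, 13.3, -12.7], [104.0, 13.2, -12.2], [107.0, 13.3, -13.2], [110.0, 13.4, -12.6], [113.0, 13.2, -12.4], [116.0, 13.2, -12.8], [119.0, 13.3, -12.2], [122.0, 13.2, -12.5], [125.0, 13.3, -12.2]]
10
L angle -16.72981932779783 lat at 0 12.739942545289562 lat at 187 13.621755492465073
R angle -16.560204626057494 lat at 0 -13.385419358895374 lat at 187 -11.950002110591196
mid angle -16.747229395876417 lat at 0 -0.12250591504016552 lat at 187 0.7024834652168671
peg head pts 362 183.56909601617068 2.3980351827978184 52.45539773410681
post top 1032 137.3691909928731 1.6189768743943962
knob top 4117 83.0684614822291 7.33858020833401
tip 370 156.6866964313752 1.3110845662110935
pivot cap 0 nan nan
peg net 187.55507995653264 -1.5010535996386167
14.05 [552.2  70.   55.6] yaw 37.96 F [-6.2 -3.5  7.5] M [-0.52  1.53 -0.06] op 14.3 g 30.0 j7 -62.7
[[30.0, 13.1, 8.6], [33.0, 13.2, 6.1], [36.0, 13.4, 4.3], [39.0, 13.2, 1.7]
[... 512 characters left out ...]
 -0.4924699516490499 lat at 187 2.611932870254148
peg head pts 366 183.59474085916415 2.423856068658218 52.090252593550844
post top 1032 137.37464900962476 2.8009730732611495
knob top 4108 83.02521125624014 8.169282260507334
tip 371 156.82425413150293 2.6202480989325556
pivot cap 0 nan nan
peg net 185.44896364533534 -1.3801755493499712arm.py:18: RuntimeWarning: Mean of empty slice.
  m=(s>-15)&(s<15)&(abs(t)<20)&(z>41)&(z<60); print("pivot cap",m.sum(),s[m].mean(),t[m].mean())
  ret = ret.dtype.type(ret / rcount)
arm.py:18: RuntimeWarning: Mean of empty slice.
  m=(s>-15)&(s<15)&(abs(t)<20)&(z>41)&(z<60); print("pivot cap",m.sum(),s[m].mean(),t[m].mean())
  ret = ret.dtype.type(ret / rcount)
```

```bash
python3 - <<'E'
from h import *
K,T=cam("wrist"); im,d=grab_frame("wrist")
cv2.imwrite("pics/f.png",cv2.resize(im[90:240,330:500,::-1],None,fx=4,fy=4,interpolation=cv2.INTER_CUBIC))
vv,uu=np.mgrid[0:420,0:560]; X=(T[:3,:3]@((np.linalg.inv(K)@np.stack([uu.ravel(),vv.ravel(),np.ones(uu.size)]))*d.ravel())).T+T[:3,3]
piv=np.array([475.8,91.2]); a0=np.radians(-17); e=np.array([np.cos(a0),np.sin(a0)]); n=np.array([-e[1],e[0]])
s=(X[:,:2]-piv)@e; t=(X[:,:2]-piv)@n; z=X[:,2]
for lo in (24,28,32,36,40,44,48,50):
    m=(s>175)&(s<198)&(abs(t)<12)&(z>lo)&(z<lo+4); print(lo,m.sum(),"s",s[m].min().round(1),s[m].max().round(1),"t",t[m].min().round(1),t[m].max().round(1),"px",uu.ravel()[m].mean().round(1),vv.ravel()[m].mean().round(1))
print("cam",T[:3,3].round(0))
E
```

```text
24 173 s 178.7 190.0 t -3.9 7.1 px 445.6 134.8
28 55 s 180.5 186.5 t -1.5 5.4 px 449.1 135.3
32 60 s 180.5 187.0 t -1.3 5.3 px 452.3 136.3
36 62 s 180.5 187.3 t -0.8 5.5 px 456.2 136.2
40 69 s 180.4 186.9 t -1.5 5.5 px 460.1 137.3
44 71 s 180.3 187.1 t -2.9 5.7 px 464.6 137.6
48 238 s 180.4 188.6 t -2.5 5.5 px 472.7 139.0
50 131 s 181.3 187.9 t -1.8 5.2 px 474.6 139.1
cam [609. 115. 218.]
```

View pics/f.png

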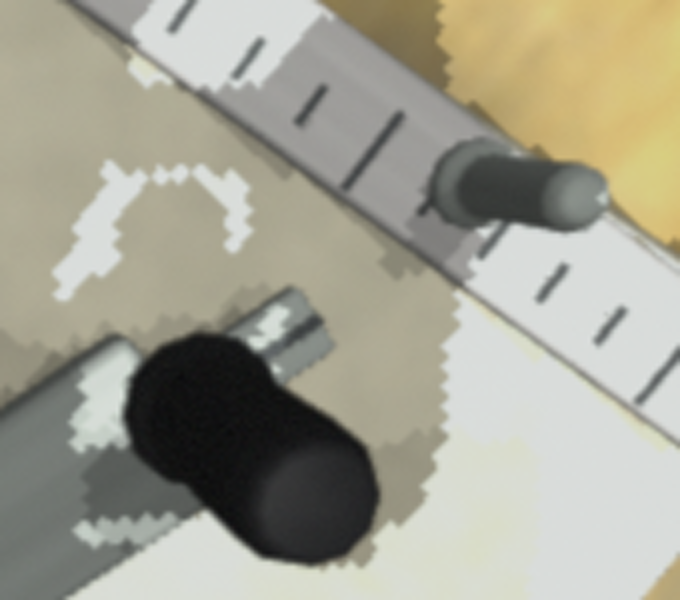

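Peg top disc centre is at lateral 1.5 mm and the arm line at about 2.4 mm, so the arm is about 0.3° too far counter-clockwise. I'll ease back slightly while starting to tighten.

```bash
sed -i 's/^m=(s>-15).*$//' arm.py; sed -i 's/^S,L,R=map(np.array,(S,L,R)).*/S,L,R=map(np.array,(S,L,R))/' arm.py; python3 -m inch '[{"slide":[-0.04,0.03,0],"twist":1},{"slide":[0,0,0],"twist":1},{"slide":[0,0,0],"twist":1},{"slide":[0,0,0],"twist":1},{"slide":[0,0,0],"twist":1},{"slide":[0,0,0],"twist":1},{"slide":[0,0,0],"twist":1},{"slide":[0,0,0],"twist":1},{"slide":[0,0,0],"twist":0},{"slide":[0,0,0],"twist":0}]' >/dev/null; python3 st.py; python3 arm.py
```

```text
15.2 [552.2  70.   55.6] yaw 30.03 F [-5.6 -2.1  6.9] M [-0.32  1.39  0.28] op 14.0 g 30.0 j7 -69.3
10
L angle -16.252915989348764 lat at 0 12.627108013490284 lat at 187 15.06555337774957
R angle -16.801721967726504 lat at 0 -11.987927428763214 lat at 187 -11.340791804400945
mid angle -15.198610525554471 lat at 0 -2.2929200074976657 lat at 187 3.588331143839772
peg head pts 367 183.70141256941025 2.3437833437207187 52.568729812472355
post top 1067 137.5032830557995 2.6840766508411633
knob top 3978 83.255900986705 6.9081946465760735
tip 400 156.77986229765807 2.6349285350159817
peg net 186.9722637336542 -0.9831104918501339
```

```bash
python3 -m inch '[{"slide":[-0.02,0.02,0],"twist":0},{"slide":[-0.02,0.02,0],"twist":0},{"slide":[-0.02,0.02,0],"twist":0},{"slide":[-0.02,0.02,0],"twist":0},{"slide":[-0.02,0.02,0],"twist":0},{"slide":[0,0,0],"twist":0},{"slide":[0,0,0],"twist":0},{"slide":[0,0,0],"twist":0},{"slide":[0,0,0],"twist":0},{"slide":[0,0,0],"twist":0}]' >/dev/null; python3 st.py; python3 arm.py
```

```text
16.3 [552.2  69.9  55.6] yaw 30.07 F [-4.9  0.9  5.3] M [0.41 1.13 0.25] op 13.8 g 30.0 j7 -69.1
10
L angle -16.29667599123608 lat at 0 12.72252660571111 lat at 187 15.018126686521695
R angle -16.076996180785276 lat at 0 -13.290206484388893 lat at 187 -10.277477656956302
mid angle -15.062622117032433 lat at 0 -2.495344937459024 lat at 187 3.8302135302228835
peg head pts 370 183.68022995045786 2.3309216188947866 52.38999933437816
post top 1059 137.51061944128966 2.700054237492148
knob top 3988 83.2975140869749 6.917712453687704
tip 392 156.89158507161514 2.6320544959026386
peg net 186.1887738367227 -0.4343712462680358
```

```bash
python3 -m inch '[{"slide":[-0.03,0.03,0],"twist":0},{"slide":[-0.03,0.03,0],"twist":0},{"slide":[-0.03,0.03,0],"twist":0},{"slide":[-0.03,0.03,0],"twist":0},{"slide":[-0.03,0.03,0],"twist":0},{"slide":[-0.03,0.03,0],"twist":0},{"slide":[-0.03,0.03,0],"twist":0},{"slide":[-0.03,0.03,0],"twist":0},{"slide":[0,0,0],"twist":0},{"slide":[0,0,0],"twist":0}]' >/dev/null; python3 st.py; python3 arm.py
```

```text
17.4 [552.   69.3  55.6] yaw 30.12 F [-1.4  8.2  1.1] M [ 1.79  0.7  -0.13] op 13.9 g 30.0 j7 -68.8
10
L angle -16.625713027034777 lat at 0 12.574695830113333 lat at 187 13.796298191862281
R angle -16.533928189911343 lat at 0 -13.368976880214671 lat at 187 -11.84779413982499
mid angle -14.892883628218966 lat at 0 -3.7149134551199063 lat at 187 3.1653227678890072
peg head pts 367 183.69107761316207 2.3546458556769667 52.086849151758855
post top 1054 137.5393464512556 1.816263434996203
knob top 3985 83.30036925230898 6.226424997144518
tip 387 156.72740423071644 1.5910742301588054
peg net 186.89481493998375 -0.3249841318008819
```

```bash
python3 -m inch '[{"slide":[0.06,-0.06,0],"twist":0},{"slide":[0.06,-0.06,0],"twist":0},{"slide":[0.06,-0.06,0],"twist":0},{"slide":[0.06,-0.06,0],"twist":0},{"slide":[0,0,0],"twist":1},{"slide":[0,0,0],"twist":1},{"slide":[0,0,0],"twist":1},{"slide":[0,0,0],"twist":1},{"slide":[0,0,0],"twist":1},{"slide":[0,0,0],"twist":1}]' >/dev/null; python3 st.py; python3 arm.py | egrep "^(L|R|post|tip)"
```

```text
18.5 [552.1  69.4  55.6] yaw 24.03 F [-5.4  0.7  6.9] M [0.09 1.28 0.38] op 13.6 g 30.1 j7 -74.1
L angle -16.639528537793694 lat at 0 12.675121213994743 lat at 187 13.851631131484794
R angle -16.7477986776001 lat at 0 -12.772375075088423 lat at 187 -11.949243733076713
post top 1075 137.67788202843917 1.6996592647680118
tip 404 156.70898972779025 1.4925861623138925
```

```bash
python3 -m inch '[{"slide":[0,0,0],"twist":1},{"slide":[0,0,0],"twist":1},{"slide":[0,0,0],"twist":1},{"slide":[0,0,0],"twist":1},{"slide":[0,0,0],"twist":1},{"slide":[0,0,0],"twist":1},{"slide":[0,0,0],"twist":0},{"slide":[0,0,0],"twist":0},{"slide":[0,0,0],"twist":0},{"slide":[0,0,0],"twist":0}]' >/dev/null; python3 st.py; python3 st.py; python3 arm.py | egrep "^(L|R|post|tip)"
```

```text
19.6 [552.1  69.4  55.6] yaw 18.05 F [-6.  -0.9  5.8] M [0.16 1.25 0.29] op 13.9 g 30.0 j7 -79.1
19.6 [552.1  69.4  55.6] yaw 18.05 F [-6.  -0.9  5.8] M [0.16 1.25 0.29] op 13.9 g 30.0 j7 -79.1
L angle -16.60009380119822 lat at 0 12.68700382512038 lat at 187 13.992225155571612
R angle -16.59737256175873 lat at 0 -13.23495873813126 lat at 187 -11.920855484097519
post top 1093 137.85097467442455 1.5884304869716843
tip 413 156.7524267521445 1.397598735429055
```

```bash
python3 -m inch '[{"slide":[0,0,0],"twist":0.7},{"slide":[0,0,0],"twist":0.7},{"slide":[0,0,0],"twist":0.7},{"slide":[0,0,0],"twist":0.7},{"slide":[0,0,0],"twist":0.7},{"slide":[0,0,0],"twist":0.7},{"slide":[0,0,0],"twist":0.7},{"slide":[0,0,0],"twist":0.7},{"slide":[0,0,0],"twist":0.7},{"slide":[0,0,0],"twist":0.7}]' >/dev/null; python3 st.py;
```

```text
20.7 [552.1  69.3  55.6] yaw 11.04 F [-5.2 -1.   5.7] M [0.08 1.23 0.36] op 14.5 g 30.1 j7 -84.9
```

```bash
python3 -m inch '[{"slide":[0,0,0],"twist":0.7},{"slide":[0,0,0],"twist":0.7},{"slide":[0,0,0],"twist":0.7},{"slide":[0,0,0],"twist":0.7},{"slide":[0,0,0],"twist":0.7},{"slide":[0,0,0],"twist":0.7},{"slide":[0,0,0],"twist":0.7},{"slide":[0,0,0],"twist":0.7},{"slide":[0,0,0],"twist":0.7},{"slide":[0,0,0],"twist":0.7}]' >/dev/null; python3 st.py; python3 arm.py | egrep "^(L|R|post|tip)"
```

```text
21.7 [552.1  69.3  55.6] yaw 4.03 F [-5.5 -0.3  5.9] M [0.05 1.26 0.35] op 13.6 g 30.1 j7 -90.6
L angle -16.592447310736787 lat at 0 12.532953911373044 lat at 187 13.863132834334671
R angle -16.473506996075447 lat at 0 -13.653680452261295 lat at 187 -11.935282277584362
post top 1116 138.02796583355567 1.2516782335034455
tip 427 156.7835947417806 1.0949566459473994
```

```bash
python3 -m inch '[{"slide":[0,0,0],"twist":0.5},{"slide":[0,0,0],"twist":0.5},{"slide":[0,0,0],"twist":0.5},{"slide":[0,0,0],"twist":0.5},{"slide":[0,0,0],"twist":0.5},{"slide":[0,0,0],"twist":0.5},{"slide":[0,0,0],"twist":0.5},{"slide":[0,0,0],"twist":0.5},{"slide":[0,0,0],"twist":0.5},{"slide":[0,0,0],"twist":0.5}]' >/dev/null; python3 st.py;
```

```text
22.8 [552.1  69.3  55.6] yaw -0.96 F [-5.5  0.1  6. ] M [0.06 1.24 0.36] op 13.8 g 30.1 j7 -94.8
```

```bash
python3 -m inch '[{"slide":[0,0,0],"twist":0.5},{"slide":[0,0,0],"twist":0.5},{"slide":[0,0,0],"twist":0.5},{"slide":[0,0,0],"twist":0.5},{"slide":[0,0,0],"twist":0.5},{"slide":[0,0,0],"twist":0.5},{"slide":[0,0,0],"twist":0.5},{"slide":[0,0,0],"twist":0.5},{"slide":[0,0,0],"twist":0.5},{"slide":[0,0,0],"twist":0.5}]' >/dev/null; python3 st.py
```

```text
23.8 [552.1  69.2  55.6] yaw -5.96 F [-5.5 -0.4  6. ] M [0.06 1.2  0.43] op 13.8 g 30.1 j7 -98.9
```

```bash
python3 -m inch '[{"slide":[0,0,0],"twist":0.5},{"slide":[0,0,0],"twist":0.5},{"slide":[0,0,0],"twist":0.5},{"slide":[0,0,0],"twist":0.5},{"slide":[0,0,0],"twist":0.5},{"slide":[0,0,0],"twist":0.5},{"slide":[0,0,0],"twist":0.5},{"slide":[0,0,0],"twist":0.5},{"slide":[0,0,0],"twist":0.5},{"slide":[0,0,0],"twist":0.5}]' >/dev/null; python3 st.py
```

```text
24.8 [552.   69.2  55.7] yaw -10.95 F [-5.7 -0.2  6. ] M [0.02 1.3  0.39] op 14.1 g 30.1 j7 -103.0
```

```bash
python3 -m inch '[{"slide":[0,0,0],"twist":0.5},{"slide":[0,0,0],"twist":0.5},{"slide":[0,0,0],"twist":0.5},{"slide":[0,0,0],"twist":0.5},{"slide":[0,0,0],"twist":0.5},{"slide":[0,0,0],"twist":0.5},{"slide":[0,0,0],"twist":0.5},{"slide":[0,0,0],"twist":0.5},{"slide":[0,0,0],"twist":0.5},{"slide":[0,0,0],"twist":0.5}]' >/dev/null; python3 st.py;python3 arm.py | egrep "^(L|R|post|tip)"
```

```text
25.8 [552.1  69.2  55.7] yaw -15.94 F [-6.4 -0.5  7.2] M [-0.06  1.34  0.5 ] op 13.9 g 30.1 j7 -107.1
L angle -16.966472178700116 lat at 0 12.762948647722219 lat at 187 12.8723756134079
R angle -18.670811412885975 lat at 0 -9.225373712411855 lat at 187 -14.680056954952757
post top 1143 138.20323040459851 0.5085717568322128
tip 417 156.60629289055495 0.48790363893780686
```

```bash
python3 -m inch '[{"slide":[0,0,0],"twist":0.5},{"slide":[0,0,0],"twist":0.5},{"slide":[0,0,0],"twist":0.5},{"slide":[0,0,0],"twist":0.5},{"slide":[0,0,0],"twist":0.5},{"slide":[0,0,0],"twist":0.5},{"slide":[0,0,0],"twist":0.5},{"slide":[0,0,0],"twist":0.5},{"slide":[0,0,0],"twist":0.5},{"slide":[0,0,0],"twist":0.5}]' >/dev/null; python3 st.py
```

```text
26.9 [552.1  69.2  55.9] yaw -20.93 F [-5.9 -1.3  8.1] M [-0.05  1.37  0.59] op 13.9 g 30.2 j7 -111.1
```

```bash
python3 -m inch '[{"slide":[0,0,0],"twist":0.7},{"slide":[0,0,0],"twist":0.7},{"slide":[0,0,0],"twist":0.7},{"slide":[0,0,0],"twist":0.7},{"slide":[0,0,0],"twist":0.7},{"slide":[0,0,0],"twist":0.7},{"slide":[0,0,0],"twist":0.7},{"slide":[0,0,0],"twist":0.7},{"slide":[0,0,0],"twist":0.7},{"slide":[0,0,0],"twist":0.7}]' >/dev/null; python3 st.py
```

```text
27.9 [552.1  69.1  56. ] yaw -27.92 F [-5.8 -0.9  9.1] M [-0.14  1.48  0.71] op 13.8 g 30.6 j7 -116.9
```

```bash
python3 -m inch '[{"slide":[0,0,0],"twist":0.5},{"slide":[0,0,0],"twist":0.6},{"slide":[0,0,0],"twist":0},{"slide":[0,0,0],"twist":0},{"slide":[0,0,0],"twist":0},{"slide":[0,0,0],"twist":0},{"slide":[0,0,0],"twist":0},{"slide":[0,0,0],"twist":0},{"slide":[0,0,0],"twist":0},{"slide":[0,0,0],"twist":0}]' >/dev/null; python3 st.py
python3 -m inch '[{"slide":[0,0,0],"twist":0},{"slide":[0,0,0],"twist":0},{"slide":[0,0,0],"twist":0},{"slide":[0,0,0],"twist":0},{"slide":[0,0,0],"twist":0},{"slide":[0,0,-2],"twist":0},{"slide":[0,0,-3],"twist":0},{"slide":[0,0,-3],"twist":0},{"slide":[0,0,-3],"twist":0},{"slide":[0,0,-2],"twist":0}]' 5 >/dev/null
python3 -m inch '[{"slide":[0,0,0],"twist":0},{"slide":[0,0,0],"twist":0},{"slide":[0,0,0],"twist":0},{"slide":[0,0,0],"twist":0},{"slide":[0,0,0],"twist":0},{"slide":[0,0,0],"twist":0},{"slide":[0,0,0],"twist":0},{"slide":[0,0,0],"twist":0},{"slide":[0,0,0],"twist":0},{"slide":[0,0,0],"twist":0}]' >/dev/null; python3 st.py; python3 arm.py
python3 - <<'E'
import cv2;im=cv2.imread('pics/arm.png');cv2.imwrite('pics/g.png',cv2.resize(im[40:310,140:440],None,fx=2.2,fy=2.2,interpolation=cv2.INTER_CUBIC))
E
```

```text
28.9 [552.1  69.1  56. ] yaw -28.99 F [-5.8 -0.6  8.9] M [-0.16  1.49  0.68] op 13.8 g 30.6 j7 -117.7
30.9 [552.7  70.2 185.7] yaw -29.1 F [ 0.3  0.2 -0.5] M [ 0.12  0.09 -0.02] op 50.2 g 0.0 j7 -122.3
11
L angle -16.553510255283697 lat at 0 12.090676943270857 lat at 187 13.547944356359222
R angle -16.586871601365495 lat at 0 -13.541037595832728 lat at 187 -12.19265993042973
mid angle -16.570867152166777 lat at 0 -0.7233454407416751 lat at 187 0.677269819406541
peg head pts 96 184.6216231723472 0.8813583753680357 52.357110333069386
post top 316 138.26040496870345 0.10690009332339699
knob top 1144 80.12228228639688 -0.44378896227417286
tip 146 157.04673051629067 0.24293892010974658
peg net 185.0865973380003 1.8691268317402177
```

View pics/g.png

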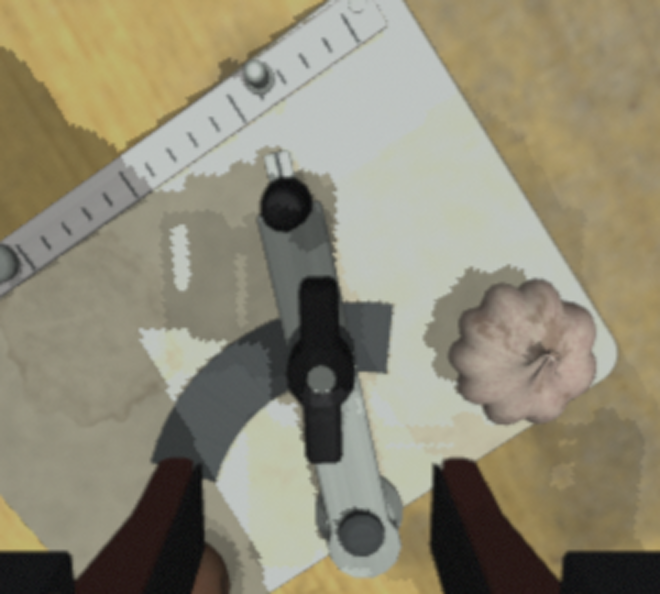

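The arm line passes within about 0.5 mm of the peg at 185 mm, i.e. about 0.1° off. The picture shows pivot (361,533), pointer tip (280,160) and peg (258,75) in one line. The clamp moment rose about 0.34 N m and the gripper is clear, so I'm handing in.

```bash
python3 -c "
from bench import job; print(job.close_job())"
```

```text
the job is handed in; nothing more can be done
None
```

The job is handed in: the arm points at the tall peg to within about 0.1° by the camera, the clamp knob is tightened again until its felt moment rose by about 0.34 N m (the "right" clamp rise is 0.38), and the gripper is clear of everything.

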